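# Lock the artefact cradle on its keyed stand and lay the artefact in it

### The job

The padded cradle on the conservation bench stands loose in its pedestal, propped up on its cross key: turn it until the key drops fully home into the two keyways in the pedestal's rim. Then lay the old wooden tool lengthwise and centred in the cradle's two padded forks, setting it down gently rather than dropping it, and let go. Leave the jar, the brush and the brass weight where they are.

Things in the scene. Friction and masses are not known exactly. Their poses are not given: they have to be found in the camera images.
- pedestal: Fixed stand: dark steel foot 136 mm across, blue column 72 mm across with a bare aluminium rim, top 90 mm above the table, upright bore 30 mm across. Origin: on the bore's axis at table height; z up. Its x axis is the line of the two keyways.
- keyways (a point): On the bore's axis at the rim's top, 90 mm above the table. Two keyways with red floors, open at the top, 12 mm wide and 14 mm deep, cut the rim on opposite sides, along the pedestal's +x and -x.
- cradle_grip (a point): Middle of the cradle's grey spine, half-way up, on the stem's axis: grip here across x and turn. Spine 124 mm long (own y), 20 mm wide (x), 24 mm high; 88 mm are free between the forks. Loose, about 0.5 kg. 134 mm above the table with the key on the rim, 120 mm with the key home (a 14 mm drop). Starts 26 to 90 degrees from home, either way.
- cradle_key (a point): Centre of the brass cross key, 38 mm below cradle_grip, on the axis of the cradle's steel stem (28 mm across, ends 94 mm below cradle_grip). Key 76 mm long along the cradle's x, 8 mm wide, 12 mm high. Home when along the pedestal's x, either way round (half a turn is the same). Let go within 3 degrees of that it falls home by its weight alone.
- fork_floor (a point): Centre of the cradle's trough, 24 mm above cradle_grip, level with the white padded floors of its two forks. The forks stand 53 mm to either side along the cradle's y, 18 mm long (y), 66 mm wide (x); trough 45 mm wide between pads; fork tips 18 mm above this point.
- artefact_mid (a point): Centre, half-way up, of the old dark wooden tool with copper band and dark metal wedge at +x; loose, about 0.35 kg, lying flat on the table. 170 mm long (own x), 36 wide (y), 34 high; wedge slopes down over the last 60 mm. Grip across y. Laid in the forks, its length is along the cradle's y, either way round, and this point is 41 mm above cradle_grip.
- jar: Bystander: amber glass jar, 56 mm across, 75 mm high, standing; origin at the centre of its underside.
- brush_grip (a point): Bystander: brush, 170 mm long, lying; a point on its handle.
- weight: Bystander: brass weight, 44 mm across, 40 mm high, standing; origin at the centre of its underside.
There are look-alikes about, which are no part of the job. Of the things that look like the part that bears artefact_mid, the larger one is meant.

How it is judged:
By the outcome, as a careful person would: the job done as asked, in the order asked, and still so for the second after the job is handed in, with the robot touching nothing.
It also fails if it takes over 58 s, if anything falls off the work surface, if the arm or the gripper's body presses on something with over 40 N, if the wrist force passes 120 N, or if a joint passes its speed limit or range.

### The arm

A 6-joint arm with a two-finger parallel gripper is mounted at the origin on the work surface. World frame = base frame: x ahead of the robot, y to its left, z up, the work surface at z = 0. Lengths are in m, angles in rad, forces in N, time in s.
With the tool pointing down it reaches from about 0.375 to 0.9 m from the base axis. Payload 3.1 kg.
Tool frame: the origin (TCP) lies at the very end of the fingers, on their centre line; the grasp point (between the pads) lies 19 mm behind it (hold_point_z is the distance from the TCP to the grasp point, in m); z points along the fingers, y is the line along which they close (so a half turn about z gives the same grasp; the last joint's range is limited). The gripper opens to 87 mm and grips with 3 to 60 N. Pads are 19 mm wide; open, the fingers measure 117 mm over their backs; the gripper's body (75 mm by 190 mm) begins 51 mm behind the grasp point.
Start: joints at [1.03, 0.527, 1.433, -0, 1.181, -0.178], TCP at [0.221, 0.585, 0.223] pointing down, gripper open.
Joint ranges: [-3.08, 3.08], [-0.75, 2.2], [0.22, 2.44], [-1.43, 4.57], [0, 2.65], [-2.85, 2.85]. Speed limits (rad/s): [2.79, 2.79, 3.14, 3.14, 3.14, 3.14].

### API

Orientations are given as a unit quaternion [x, y, z, w].
In Python, from cell import * gives the robot as it stands. The module is installed in compiled form; this text tells all that it offers.
- The arm moves only by the tool carry_out, never from a script. Its argument "increments" is a list that holds one entry, the list of rows, each a list of 5 numbers: the gripper's target within -1 to 1 (shut at 1, half-way at 0, fully open at -1), then the shift along the tool's x, y, z in cm, then the turn about the tool's z in degrees. In form: [[[grip, tx, ty, tz, twist], ...]]. A call has 1 to 12 rows; each row is the pose to reach, as a shift and turn from the pose commanded when the call began, along the tool's axes at that moment; what a row does not reach only later rows make up. A row lasts 1/10 s, in which the tool goes at most 50 mm and 8.59 degrees, less where a joint would pass 70% of its speed; a pose out of reach is approached as far as the arm can. A call with a gripper value outside its range is refused whole. The fingers move at their own pace and stop on an object; "grip_force" is the grip in N (left out, the last holds). Time passes only in rows, so rows that repeat a pose let the fingers close. It gives the time, the measured TCP pose, the force, the opening and the grip force at its end, in the units of the state.
- observe(): the state, without advancing time (a new reading comes with each control period).
- snapshot(name): name is "scene" or "side" or "wrist"; returns the picture (420x560x3 uint8, blue, green, red); there is no depth.
- calibration(name): a dict with "camera_matrix" (3x3 intrinsics, pixels), "xyz" and "attitude" of the camera in the world. Camera axes: x right, y up, looking along -z (the intrinsics and any distortion apply to the point x, -y, -z); pixel columns grow to the right and rows downward; lengths in m; the calibration is good to about 2 mm. A picture is of the moment at which its call begins: read the wrist's pose just before it. calibration takes no time and is no camera call; for the wrist camera it gives the pose at the moment of the call.
- finish_job(): hands the job in; it is judged then, once.
The state is a dict: "t": time; "joint_positions": joint angles; "dq": joint speeds; "joint_torque": joint torques, N m; "position": TCP position; "ee_rot": TCP orientation; "force": force on the tool from outside, world axes, zero at the start; "wrist_torque": the same for the moment, N m; "gripper_width": opening from 0.0 (shut) to 1.0 (fully open); "grasp_force": force on a finger pad.
Only numpy, scipy, OpenCV 4.12 (cv2) and the standard library are available. Lean on these libraries where they do the work, as an engineer would, in place of code of your own. Each camera call takes 0.05 s, during which the arm holds its last target. There are 200 camera calls.

## Working session

There is one attempt and no reset: what is moved stays moved. The work goes in short steps, Python scripts to look and compute and a tool call to move; the robot and the scene stay as the last step left them, time stands still between calls to the robot, and variables do not carry over. Pictures are saved under pics/ and viewed, at most 10 in all, crops included, and the job is handed in when it is done.

Besides the shell and the picture viewer there is one more tool, called after "Request:" in YAML: its name, and indented under it one key for each argument. carry_out: Moves the arm, as the interface text tells. Its arguments: {"type":"object","properties":{"increments":{"type":"array","items":{"type":"array","items":{"type":"array","items":{"type":"number"}}}},"grip_force":{"type":"number"}},"required":["increments"]}

```bash
mkdir -p pics; cat > h.py <<'E'
from cell import *
import numpy as np, cv2
from scipy.spatial.transform import Rotation as R
def rot(c):
    a=np.array(c["attitude"],float)
    return a if a.shape==(3,3) else R.from_quat(a).as_matrix()
def ray(c,u,v):
    K=np.array(c["camera_matrix"]); d=np.linalg.solve(K,[u,v,1.]); d=rot(c)@[d[0],-d[1],-d[2]]
    return np.array(c["xyz"]),d
def onz(c,u,v,z):
    o,d=ray(c,u,v); return o+d*(z-o[2])/d[2]
def proj(c,p):
    q=rot(c).T@(np.array(p)-c["xyz"]); q=np.array(c["camera_matrix"])@[q[0],-q[1],-q[2]]; return q[:2]/q[2]
def two(c1,p1,c2,p2):
    o1,d1=ray(c1,*p1); o2,d2=ray(c2,*p2)
    s=np.linalg.lstsq(np.c_[d1,-d2],o2-o1,rcond=None)[0]; a,b=o1+d1*s[0],o2+d2*s[1]
    return (a+b)/2,np.linalg.norm(a-b)
E
python3 - <<'E'
from h import *
for n in ("scene","side","wrist"):
    c=calibration(n); print(n,c); cv2.imwrite(f"pics/{n}0.png",snapshot(n))
print(observe())
E
```

```text
scene {'camera_matrix': array([[422.85467852,   0.        , 277.26847467],
       [  0.        , 422.85467852, 211.89698765],
       [  0.        ,   0.        ,   1.        ]]), 'xyz': array([1.19991456, 0.15777415, 0.78947426]), 'attitude': array([0.24475618, 0.30063953, 0.72737572, 0.56624628])}
side {'camera_matrix': array([[466.99099903,   0.        , 281.88255423],
       [  0.        , 466.99099903, 209.20228644],
       [  0.        ,   0.        ,   1.        ]]), 'xyz': array([ 0.14085789, -0.60190164,  0.83404979]), 'attitude': array([ 0.36620022, -0.12034329, -0.27059098,  0.88215385])}
wrist {'camera_matrix': array([[343.80912429,   0.        , 276.64913587],
       [  0.        , 343.80912429, 210.18911437],
       [  0.        ,   0.        ,   1.        ]]), 'xyz': array([0.15303447, 0.61104508, 0.38475001]), 'attitude': array([-0.11153434, -0.07616641,  0.56397982,  0.81466897])}
{'t': 0.15, 'joint_positions': array([ 1.03047865e+00,  5.28278646e-01,  1.43359478e+00,  5.64395428e-06,
        1.18142495e+00, -1.78512358e-01]), 'dq': array([ 1.10385347e-03, -3.03292685e-03, -5.80737855e-03, -9.02280508e-05,
       -9.02115830e-06,  4.07167436e-04]), 'joint_torque': array([ 2.64852260e-04, -4.40428162e+01, -1.76842439e+01,  6.33357768e-02,
        5.51393128e-02, -8.54255836e-05]), 'position': array([0.22091095, 0.58405486, 0.22178466]), 'ee_rot': array([ 1.79918567e-01,  9.83681138e-01, -7.97448775e-04, -3.02417500e-04]), 'force': array([-1.57231449,  0.3189911 , -0.06198449]), 'wrist_torque': array([ 0.02273904, -0.02609667, -0.03307553]), 'grasp_force': 0.0, 'gripper_width': 0.999548500414921}
```

View pics/scene0.png

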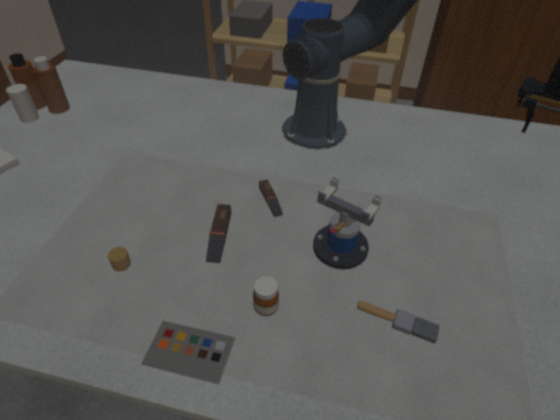

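View pics/side0.png

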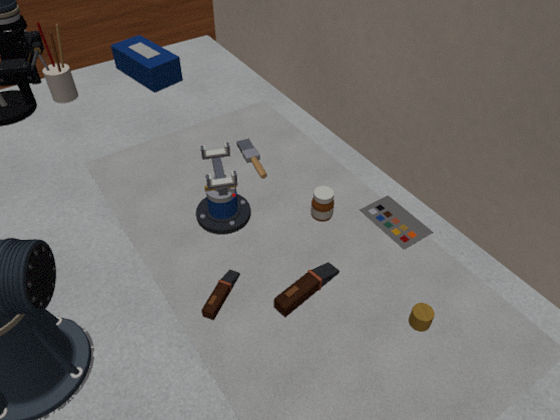

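The scene view shows two wooden tools: the larger at (219,232), side view (306,289), and a smaller look-alike at (270,197), side (221,294). The larger is the one meant. The cradle is at (348,205) and its pedestal at (341,243). The jar is at (266,295), the brush at (398,318) and the weight at (120,259). One close crop of tool and cradle in both views follows.

```bash
python3 - <<'E'
from h import *
a=cv2.imread("pics/scene0.png");b=cv2.imread("pics/side0.png")
def cr(i,x,y,w,h): return cv2.resize(np.clip(i[y:y+h,x:x+w]*1.8,0,255).astype(np.uint8),(400,300),interpolation=cv2.INTER_CUBIC)
cv2.imwrite("pics/crop1.png",np.vstack([np.hstack([cr(a,300,175,100,75),cr(b,170,135,120,90)]),np.hstack([cr(a,180,175,120,90),cr(b,190,245,160,120)])]))
E
```

```text
(no output)
```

View pics/crop1.png

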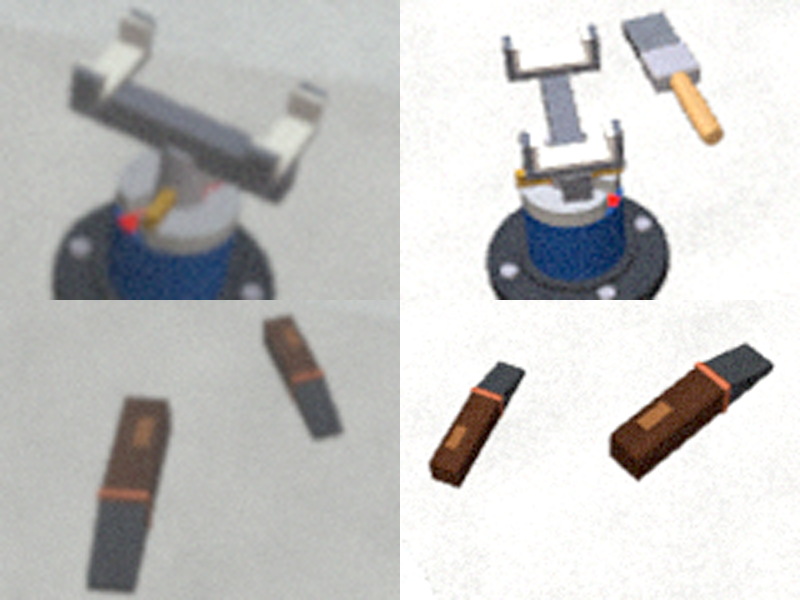

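```bash
python3 - <<'E'
from h import *
s,d=calibration("scene"),calibration("side")
S=lambda x,y:(300+x/4,175+y/4); D=lambda x,y:(170+(x-400)/3.333,135+y/3.333)
tips=[onz(d,*D(*p),.175) for p in [(508,42),(594,32),(527,140),(614,127)]]
print("side tips",np.round(tips,3)); 
st=[onz(s,*S(*p),.175) for p in [(137,15),(88,75),(308,90),(265,158)]]
print("scene tips",np.round(st,3))
for t in (tips,st):
    v=(t[0]+t[1]-t[2]-t[3]); w=(t[0]-t[1])+(t[2]-t[3]); print("ctr",np.mean(t,0),"yaw y-axis",np.degrees(np.arctan2(v[1],v[0])),"x",np.degrees(np.arctan2(w[1],w[0])),np.linalg.norm(v)/2,np.linalg.norm(w)/2)
print("red scene",onz(s,*S(128,222),.08),onz(s,*S(212,185),.08),"side",onz(d,*D(614,200),.08))
for n,c in(("scene",s),("side",d)):
    i=cv2.imread(f"pics/{n}0.png").astype(int); b,g,r=i[...,0],i[...,1],i[...,2]
    m=((r>70)&(r>2*g)&(r>2*b)).astype(np.uint8); k,_,st_,ce=cv2.connectedComponentsWithStats(m)
    for j in range(1,k):
        if st_[j,4]>2: print(n,"red",ce[j],st_[j,4],onz(c,*ce[j],.078))
    m=((b>40)&(b>1.8*r)).astype(np.uint8)
T=lambda x,y:(180+x/3.333,175+(y-300)/3.333); U=lambda x,y:(190+(x-400)/2.5,245+(y-300)/2.5)
for nm,f,c,P in(("sc",T,s,[(125,398,.034),(168,402,.034),(100,493,.034),(150,496,.034),(88,588,.008),(133,592,.008)]),("sd",U,d,[(611,437,.034),(640,455,.034),(700,366,.034),(728,390,.034),(747,345,.008),(773,366,.008)])):
    print(nm,np.round([onz(c,*f(x,y),z) for x,y,z in P],3))
E
```

```text
side tips [[0.487 0.211 0.175]
 [0.543 0.189 0.175]
 [0.449 0.112 0.175]
 [0.503 0.092 0.175]]
scene tips [[0.451 0.116 0.175]
 [0.508 0.098 0.175]
 [0.49  0.215 0.175]
 [0.549 0.197 0.175]]
ctr [0.49552793 0.15106272 0.175     ] yaw y-axis 68.20321291544352 x 158.65860104918684 0.10528901627345136 0.05829998334688573
ctr [0.49937168 0.15669343 0.175     ] yaw y-axis -111.73029348372714 x 162.66710659145954 0.10687302599666262 0.06084143128900627
red scene [0.52076103 0.13180958 0.08      ] [0.47856775 0.17535263 0.08      ] side [0.51437658 0.12325396 0.08      ]
scene red [332.         230.16666667] 12 [0.51779871 0.1315792  0.078     ]
scene red [168.13043478 332.80434783] 46 [ 0.85394741 -0.12428896  0.078     ]
scene red [161.75 344.75] 4 [ 0.87897353 -0.12545928  0.078     ]
side red [37.57142857 24.64285714] 14 [0.37508123 1.35041506 0.078     ]
side red [40.33333333 33.        ] 3 [0.36480222 1.27088887 0.078     ]
side red [44.27272727 43.90909091] 11 [0.35321576 1.17305285 0.078     ]
side red [47.3 51.5] 10 [0.34645047 1.10850295 0.078     ]
side red [50.4 60.2] 10 [0.33806564 1.03895543 0.078     ]
side red [233.33333333 194.75      ] 12 [0.51409491 0.12709185 0.078     ]
side red [411.36666667 234.3       ] 30 [ 0.77494542 -0.1991309   0.078     ]
side red [404.  238.4] 35 [ 0.75273016 -0.19878845  0.078     ]
sc [[ 0.46  -0.172  0.034]
 [ 0.456 -0.138  0.034]
 [ 0.56  -0.155  0.034]
 [ 0.553 -0.119  0.034]
 [ 0.626 -0.143  0.008]
 [ 0.621 -0.111  0.008]]
sd [[ 0.447 -0.149  0.034]
 [ 0.457 -0.176  0.034]
 [ 0.551 -0.131  0.034]
 [ 0.555 -0.165  0.034]
 [ 0.614 -0.12   0.008]
 [ 0.618 -0.152  0.008]]
```

```bash
cat >> h.py <<'E'
def rel(x,y,z,yaw):
    "print tool-frame shift (cm) and twist (deg) to TCP x,y,z with tool y at yaw (deg)"
    o=observe(); M=R.from_quat(o["ee_rot"]).as_matrix(); p=M.T@(np.array([x,y,z])-o["position"])*100
    a=np.degrees(np.arctan2(M[1,1],M[0,1])); tw=(a-yaw+180)%360-180
    print("t",round(o["t"],2),"pos",np.round(o["position"],4),"yaw",round(a,2),"j6",round(o["joint_positions"][5],2),"-> shift",np.round(p,2),"twist",round(tw,2),"F",np.round(o["force"],1),"w",round(o["gripper_width"],3),"gf",round(o["grasp_force"],1))
E
python3 -c "
from h import *
rel(.497,.154,.25,-21.8)"
```

```text
t 0.15 pos [0.2209 0.5841 0.2218] yaw 69.27 j6 -0.18 -> shift [-41.04 -30.45  -2.78] twist 91.07 F [-1.6  0.3 -0.1] w 1.0 gf 0.0
```

Request:
carry_out:
  increments:
    - [[-1,-41,-30.5,-2.8,91],[-1,-41,-30.5,-2.8,91],[-1,-41,-30.5,-2.8,91],[-1,-41,-30.5,-2.8,91],[-1,-41,-30.5,-2.8,91],[-1,-41,-30.5,-2.8,91],[-1,-41,-30.5,-2.8,91],[-1,-41,-30.5,-2.8,91],[-1,-41,-30.5,-2.8,91],[-1,-41,-30.5,-2.8,91],[-1,-41,-30.5,-2.8,91],[-1,-41,-30.5,-2.8,91]]

```text
t: 1.35
position: [0.4981, 0.1521, 0.2504]
ee_rot: [0.829, 0.559, 0.0, 0.0]
force: [-0.0, -0.2, 0.8]
gripper_width: 1.003
grasp_force: 0.0
```

```bash
python3 - <<'E'
from h import *
rel(.497,.154,.25,-21.8)
c=calibration("wrist"); np.savez("w1.npz",xyz=c["xyz"],attitude=c["attitude"],camera_matrix=c["camera_matrix"])
i=snapshot("wrist"); cv2.imwrite("pics/w1.png",i)
cv2.imwrite("pics/w1b.png",np.clip(i*1.6,0,255).astype(np.uint8))
print(proj(c,[.497,.154,.158]),proj(c,[.497,.154,.09]))
E
```

```text
t 1.35 pos [0.4981 0.1521 0.2504] yaw -21.96 j6 0.47 -> shift [ 0.14 -0.17  0.04] twist -0.16 F [-0.  -0.2  0.8] w 1.003 gf 0.0
[273.96887968 212.57018475] [274.49867475 193.17246176]
```

View pics/w1b.png

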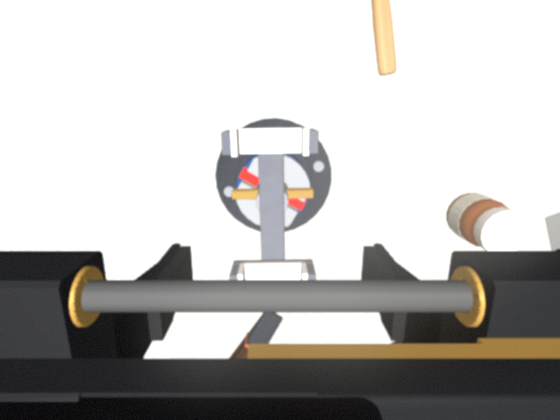

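The wrist view shows the cradle spine running vertically at column 271, from the pad at (270,141) to the pad at (273,270). The brass key ends are at (245,195) and (300,193), and the red keyway floors at (250,177) and (297,203).

```bash
python3 - <<'E'
from h import *
c=dict(np.load("w1.npz")); i=cv2.imread("pics/w1.png"); x0,y0=215,115
h=cv2.cvtColor(i,cv2.COLOR_BGR2HSV)
def comps(m,z,n):
    m=m.astype(np.uint8); m[:, :200]=0;m[:,340:]=0;m[:125]=0;m[240:]=0
    k,_,s,ce=cv2.connectedComponentsWithStats(m); out=[]
    for j in range(1,k):
        if s[j,4]>15: p=onz(c,*ce[j],z); out.append(p); print(n,ce[j].round(1),s[j],p.round(4))
    if len(out)==2:
        v=out[1]-out[0]; print("  ang",np.degrees(np.arctan2(v[1],v[0])),"mid",(out[0]+out[1])/2)
comps(((h[...,0]<6)|(h[...,0]>174))&(h[...,1]>170)&(h[...,2]>70),.076,"red")
comps((h[...,0]>12)&(h[...,0]<28)&(h[...,1]>120),.102,"brass")
# spine edges rows 160-185 & 205-250
L=[];Rr=[]
g=cv2.GaussianBlur(cv2.cvtColor(i,cv2.COLOR_BGR2GRAY),(3,3),0).astype(float)
for r in list(range(160,186))+list(range(203,252)):
    w=np.diff(g[r,250:295]); 
    L.append((onz(c,250.5+np.argmin(w[:22]),r,.158-.012)));Rr.append(onz(c,250.5+22+np.argmax(w[22:]),r,.146))
L,Rr=np.array(L),np.array(Rr); 
for n,P in(("L",L),("R",Rr)):
    vx,vy,px,py=cv2.fitLine(P[:,:2].astype(np.float32),cv2.DIST_HUBER,0,.01,.01).ravel(); print(n,np.degrees(np.arctan2(vy,vx)),px,py)
# white pads (fork floors z=.158)
m=((h[...,1]<40)&(h[...,2]>135)).astype(np.uint8)
for n,(u,v) in {"padfar":(270,141),"padnear":(273,270)}.items(): print(n,onz(c,u,v,.158))
E
```

```text
red [248.6 177.1] [240 168  18  17 136] [0.478  0.1758 0.076 ]
red [295.8 202.7] [290 199  13   9  75] [0.512  0.1339 0.076 ]
  ang -50.96366419728348 mid [0.49503083 0.15485141 0.076     ]
brass [244.1 193.5] [233 190  24   9 185] [0.4718 0.1667 0.102 ]
brass [299.4 193.2] [288 190  24   8 172] [0.5195 0.1479 0.102 ]
  ang -21.496057298582095 mid [0.49561509 0.15728137 0.102     ]
L 69.07119 0.48629382 0.16008116
R 69.28884 0.50511724 0.1525315
padfar [0.51465504 0.20550197 0.158     ]
padnear [0.47815312 0.10939113 0.158     ]
```

```bash
python3 - <<'E'
from h import *
c=dict(np.load("w1.npz")); i=cv2.imread("pics/w1.png")
h=cv2.cvtColor(i,cv2.COLOR_BGR2HSV)
m=(((h[...,0]<6)|(h[...,0]>174))&(h[...,1]>150)&(h[...,2]>50)).astype(np.uint8); m[:, :200]=0;m[:,340:]=0;m[:125]=0;m[240:]=0
for q in cv2.findContours(m,0,1)[0]:
    if cv2.contourArea(q)<15: continue
    P=np.array([onz(c,*p[0],.076)[:2] for p in q],np.float32)*1000; r=cv2.minAreaRect(P); print(r)
    b=cv2.boxPoints(r); print([round(float(np.degrees(np.arctan2(*(b[k+1]-b[k])[::-1]))),1) for k in (0,1)])
for r in range(165,207): print(''.join('#' if v else '.' for v in m[r,236:306]))
rel(.4957,.1568,.115,-21.3)
E
```

```text
((511.9712829589844, 134.07229614257812), (7.843735694885254, 15.457440376281738), 40.95684051513672)
[-49.0, 41.0]
((479.3025207519531, 176.2203369140625), (10.84273624420166, 19.221485137939453), 38.429847717285156)
[-51.6, 38.4]
......................................................................
......................................................................
......................................................................
.......####...........................................................
.......####...........................................................
......#####...........................................................
......#####...........................................................
.....#######..........................................................
.....#########........................................................
....############......................................................
....#############.....................................................
...################...................................................
....############
[... 1540 characters left out ...]
.....
.....................................................#########........
.....................................................##########.......
.....................................................###########......
.....................................................#############....
.....................................................################.
......................................................##############..
........................................................###########...
..........................................................#########...
t 1.4 pos [0.4967 0.1534 0.2502] yaw -21.76 j6 0.46 -> shift [ 0.28 -0.2  13.52] twist -0.46 F [-0.4  0.6  0.2] w 0.999 gf 0.0
```

Request:
carry_out:
  increments:
    - [[-1,0.3,-0.2,4,-0.5],[-1,0.3,-0.2,8,-0.5],[-1,0.3,-0.2,11,-0.5],[-1,0.3,-0.2,13,-0.5],[-1,0.3,-0.2,13.5,-0.5],[1,0.3,-0.2,13.5,-0.5],[1,0.3,-0.2,13.5,-0.5],[1,0.3,-0.2,13.5,-0.5],[1,0.3,-0.2,13.5,-0.5],[1,0.3,-0.2,13.5,-0.5],[1,0.3,-0.2,13.5,-0.5]]
  grip_force: 20

```text
t: 2.5
position: [0.4962, 0.1576, 0.116]
ee_rot: [0.825, 0.565, 0.0, 0.0]
force: [0.1, -0.2, 0.2]
gripper_width: 0.54
grasp_force: 0.0
```

```bash
python3 -c "
from h import *
rel(.4957,.1568,.115,-50.5)"
```

```text
t 2.5 pos [0.4962 0.1576 0.116 ] yaw -21.23 j6 0.46 -> shift [-0.1  -0.01  0.1 ] twist 29.27 F [ 0.1 -0.2  0.2] w 0.54 gf 0.0
```

Request:
carry_out:
  increments:
    - [[1,0,0,0,0],[1,0,0,0,0],[1,0,0,0,0],[1,0,0,0,0],[1,0,0,0,0],[1,0,0,0,0],[1,0,0,0,0]]

```text
t: 3.2
position: [0.496, 0.1576, 0.1155]
ee_rot: [0.825, 0.565, 0.0, 0.0]
force: [0.7, -1.0, 0.4]
gripper_width: 0.313
grasp_force: 20.0
```

```bash
python3 -c "
from h import *
rel(.4957,.1568,.115,-50.5)"
```

```text
t 3.2 pos [0.496  0.1576 0.1155] yaw -21.23 j6 0.46 -> shift [-0.09 -0.    0.05] twist 29.27 F [ 0.7 -1.   0.4] w 0.313 gf 20.0
```

Request:
carry_out:
  increments:
    - [[0.1,0,0,0,0],[0.1,0,0,0,0],[0.1,0,0,-0.8,0],[0.1,0,0,-0.8,0],[1,0,0,-0.8,0],[1,0,0,-0.8,0],[1,0,0,-0.8,0],[1,0,0,-0.8,0],[1,0,0,-0.8,0],[1,0,0,-0.8,0],[1,0,0,-0.8,0]]

```text
t: 4.3
position: [0.496, 0.1577, 0.1236]
ee_rot: [0.825, 0.565, 0.0, 0.0]
force: [-0.2, 0.1, 1.3]
gripper_width: 0.309
grasp_force: 20.0
```

```bash
python3 -c "
from h import *
rel(.4957,.1568,.1235,-50.5)"
```

```text
t 4.3 pos [0.496  0.1577 0.1236] yaw -21.22 j6 0.46 -> shift [-0.09  0.    0.01] twist 29.28 F [-0.2  0.1  1.3] w 0.309 gf 20.0
```

Request:
carry_out:
  increments:
    - [[1,0,0,0,4],[1,0,0,0,9],[1,0,0,0,14],[1,0,0,0,19],[1,0,0,0,24],[1,0,0,0,28],[1,0,0,0,29.3],[1,0,0,0,29.3]]

```text
t: 5.1
position: [0.4957, 0.1574, 0.1229]
ee_rot: [0.941, 0.338, -0.0, 0.0]
force: [0.8, -0.5, -5.3]
gripper_width: 0.31
grasp_force: 20.0
```

```bash
python3 - <<'E'
from h import *
rel(.4957,.1568,.1235,-50.5); o=observe(); print(o["wrist_torque"])
a,b,w=snapshot("scene"),snapshot("side"),snapshot("wrist")
cv2.imwrite("pics/s2.png",a);cv2.imwrite("pics/d2.png",b);cv2.imwrite("pics/w2.png",w)
def cr(i,x,y,w,h): return cv2.resize(np.clip(i[y:y+h,x:x+w]*1.8,0,255).astype(np.uint8),(400,300),interpolation=cv2.INTER_CUBIC)
cv2.imwrite("pics/crop2.png",np.vstack([np.hstack([cr(a,290,175,112,84),cr(b,170,135,120,90)]),np.hstack([cr(w,140,0,280,210),cr(w,140,100,280,210)])]))
E
```

```text
t 5.1 pos [0.4957 0.1574 0.1229] yaw -50.48 j6 0.97 -> shift [-0.04  0.05 -0.06] twist 0.02 F [ 0.8 -0.5 -5.3] w 0.31 gf 20.0
[-0.32920001 -0.15118748  0.02696347]
```

View pics/crop2.png

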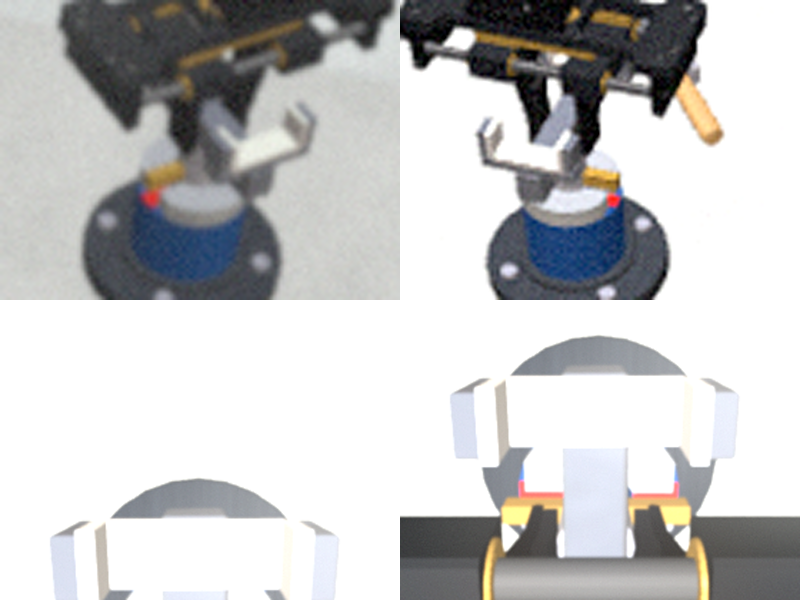

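The cradle turned with the gripper: the side crop shows the key end at (600,178), directly above the red keyway at (614,200). In the wrist crop the red strips lie level on both sides of the key at (545,488) and (655,488). The −5.3 N reading means the gripper is carrying the cradle's weight, so I'm letting go.

Request:
carry_out:
  increments:
    - [[0,0,0,0,0],[0,0,0,0,0],[-0.2,0,0,0,0],[-1,0,0,0,0],[-1,0,0,0,0],[-1,0,0,0,0],[-1,0,0,-3,0],[-1,0,0,-8,0],[-1,0,0,-13,0],[-1,0,0,-15,0],[-1,0,0,-15,0]]

```text
t: 6.35
position: [0.4982, 0.158, 0.2774]
ee_rot: [0.941, 0.338, 0.004, 0.001]
force: [0.4, -0.9, 0.2]
gripper_width: 0.997
grasp_force: 0.0
```

```bash
python3 - <<'E'
from h import *
rel(.536,-.14,.25,101)
c=calibration("wrist"); np.savez("w3.npz",xyz=c["xyz"],attitude=c["attitude"],camera_matrix=c["camera_matrix"])
w=snapshot("wrist");a,b=snapshot("scene"),snapshot("side")
cv2.imwrite("pics/s3.png",a);cv2.imwrite("pics/d3.png",b);cv2.imwrite("pics/w3.png",w)
def cr(i,x,y,w,h): return cv2.resize(np.clip(i[y:y+h,x:x+w]*1.8,0,255).astype(np.uint8),(400,300),interpolation=cv2.INTER_CUBIC)
cv2.imwrite("pics/crop3.png",np.vstack([np.hstack([cr(a,290,175,112,84),cr(b,170,135,120,90)]),np.hstack([cr(w,140,80,280,210),cr(w,0,0,560,420)])]))
E
```

```text
t 6.35 pos [0.4982 0.158  0.2774] yaw -50.52 j6 0.97 -> shift [-16.06  25.39   2.75] twist -151.52 F [ 0.4 -0.9  0.2] w 0.997 gf 0.0
```

View pics/crop3.png

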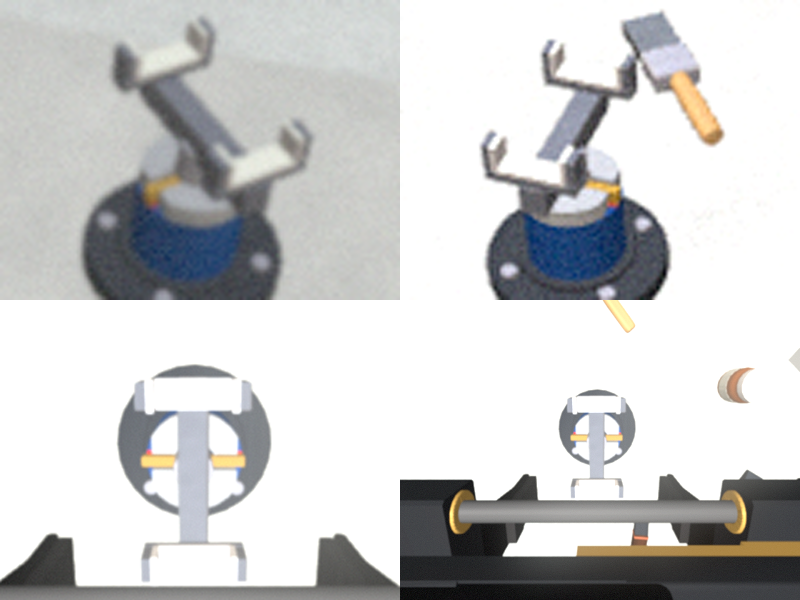

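```bash
python3 - <<'E'
from h import *
s,d=calibration("scene"),calibration("side")
for k in ("0","2","3"):
    r={}
    for n,f,box in(("scene","scene0" if k=="0" else "s"+k,(325,215,352,240)),("side","side0" if k=="0" else "d"+k,(200,180,245,205))):
        i=cv2.imread(f"pics/{f}.png"); h=cv2.cvtColor(i,cv2.COLOR_BGR2HSV); m=((h[...,0]>12)&(h[...,0]<28)&(h[...,1]>120)&(h[...,2]>50)).astype(np.uint8)
        z=np.zeros_like(m);x0,y0,x1,y1=box;z[y0:y1,x0:x1]=m[y0:y1,x0:x1]
        q,_,st,ce=cv2.connectedComponentsWithStats(z); r[n]=[(ce[j].round(1),st[j].tolist()) for j in range(1,q) if st[j,4]>4]
    print(k,r)
# expected projection of the +x key end (top) for home/up
for zc,nm in((.096,"up"),(.082,"home")):
    e=np.array([.4957,.1568])+.030*np.array([np.cos(np.radians(-50.5)),np.sin(np.radians(-50.5))]); print(nm,proj(s,[*e,zc]),proj(d,[*e,zc]))
E
```

```text
0 {'scene': [(array([339.1, 226.6]), [336, 223, 7, 9, 30])], 'side': [(array([207.9, 188.4]), [205, 186, 10, 5, 18]), (array([231.5, 186.1]), [228, 186, 8, 2, 8])]}
2 {'scene': [(array([335.7, 223.9]), [331, 221, 10, 7, 39])], 'side': [(array([229.9, 188.1]), [225, 185, 11, 7, 51])]}
3 {'scene': [(array([332., 229.]), [331, 227, 3, 5, 13])], 'side': [(array([232.2, 191.9]), [226, 190, 10, 6, 26])]}
up [333.93176306 224.01002298] [231.72879974 187.45602841]
home [333.26866645 228.22299189] [232.09029388 191.84026707]
```

Key end pixels, scene (332,229) and side (232,192), match the predicted home position, so the cradle is home. Next is the tool.

```bash
python3 -c "
from h import *
rel(.537,-.142,.25,-80.5)"
```

```text
t 6.5 pos [0.4948 0.1576 0.2723] yaw -50.53 j6 0.97 -> shift [-15.78  25.81   2.23] twist 29.97 F [-0.2 -0.3  0.4] w 0.999 gf 0.0
```

Request:
carry_out:
  increments:
    - [[-1,-15.8,25.8,2.2,30],[-1,-15.8,25.8,2.2,30],[-1,-15.8,25.8,2.2,30],[-1,-15.8,25.8,2.2,30],[-1,-15.8,25.8,2.2,30],[-1,-15.8,25.8,2.2,30],[-1,-15.8,25.8,2.2,30],[-1,-15.8,25.8,2.2,30],[-1,-15.8,25.8,2.2,30]]

```text
t: 7.4
position: [0.5368, -0.1405, 0.25]
ee_rot: [0.997, 0.083, -0.002, -0.001]
force: [-0.1, 0.4, 0.5]
gripper_width: 1.001
grasp_force: 0.0
```

```bash
python3 - <<'E'
from h import *
rel(.537,-.142,.25,-80.5)
c=calibration("wrist"); np.savez("w4.npz",xyz=c["xyz"],attitude=c["attitude"],camera_matrix=c["camera_matrix"])
i=snapshot("wrist"); cv2.imwrite("pics/w4.png",i)
cv2.imwrite("pics/w4b.png",np.clip(i*1.6,0,255).astype(np.uint8))
E
```

```text
t 7.4 pos [ 0.5368 -0.1405  0.25  ] yaw -80.51 j6 0.95 -> shift [-0.    0.15  0.  ] twist -0.01 F [-0.1  0.4  0.5] w 1.001 gf 0.0
```

View pics/w4b.png

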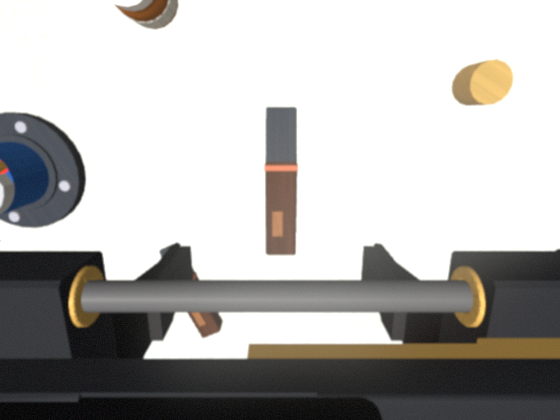

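The wrist view shows the larger tool upright in the picture: wedge tip at row 108, copper band at (281,168), handle end at row 254, columns 266–296. The jar at (147,8) and the weight at (482,83) are clear of it.

```bash
python3 - <<'E'
from h import *
c=dict(np.load("w4.npz")); g=cv2.GaussianBlur(cv2.cvtColor(cv2.imread("pics/w4.png"),cv2.COLOR_BGR2GRAY),(3,3),0).astype(float)
L=[];Q=[]
for r in range(180,250):
    w=np.diff(g[r,250:315]); L.append(onz(c,250.5+np.argmin(w[:30]),r,.034)); Q.append(onz(c,250.5+30+np.argmax(w[30:]),r,.034))
M=(np.array(L)+Q)/2; print("w",np.linalg.norm(np.mean(np.array(L)-Q,0)))
for P in (np.array(L),np.array(Q)):
    vx,vy,px,py=cv2.fitLine(P[:,:2].astype(np.float32),cv2.DIST_HUBER,0,.01,.01).ravel(); print(np.degrees(np.arctan2(vy,vx)))
print("mid",M.mean(0))
col=g[:,275:288].mean(1); w=np.diff(col); t=95+np.argmax(-w[95:120])+.5; e=245+np.argmax(w[245:265])+.5
H=onz(c,281,e,.034); print(t,e,"handle end",H,"tip",[onz(c,281,t,z) for z in(0,.01)], "band",onz(c,281,168,.034))
E
```

```text
w 0.03534980934672168
9.783013
9.328484
mid [ 0.5000696  -0.14990985  0.034     ]
106.5 254.5 handle end [ 0.45171358 -0.15874211  0.034     ] tip [array([ 0.61828298, -0.13030134,  0.        ]), array([ 0.61809268, -0.13024462,  0.01      ])] band [ 0.55342051 -0.14119032  0.034     ]
```

```bash
python3 -c "
from h import *
rel(.535,-.1443,.006,-80.4)"
```

```text
t 7.45 pos [ 0.537  -0.1401  0.2505] yaw -80.45 j6 0.95 -> shift [-0.21  0.44 24.45] twist -0.05 F [0.2 0.5 0.3] w 1.001 gf 0.0
```

Request:
carry_out:
  increments:
    - [[-1,-0.2,0.3,5,0],[-1,-0.2,0.3,10,0],[-1,-0.2,0.3,14,0],[-1,-0.2,0.3,18,0],[-1,-0.2,0.3,21,0],[-1,-0.2,0.3,23,0],[-1,-0.2,0.3,24,0],[-1,-0.2,0.3,24.4,0],[-1,-0.2,0.3,24.4,0]]
  grip_force: 25

```text
t: 8.35
position: [0.5368, -0.1445, 0.0079]
ee_rot: [0.997, 0.083, 0.0, 0.0]
force: [-0.4, 0.4, -0.3]
gripper_width: 0.998
grasp_force: 0.0
```

```bash
python3 -c "
from h import *
rel(.535,-.1443,.006,-80.4)"
```

```text
t 8.35 pos [ 0.5368 -0.1445  0.0079] yaw -80.46 j6 0.94 -> shift [-0.17 -0.05  0.19] twist -0.06 F [-0.4  0.4 -0.3] w 0.998 gf 0.0
```

Request:
carry_out:
  increments:
    - [[1,0,0,0,0],[1,0,0,0,0],[1,0,0,0,0],[1,0,0,0,0],[1,0,0,0,0],[1,0,0,0,0],[1,0,0,0,0],[1,0,0,0,0],[1,0,0,0,0],[1,0,0,0,0]]

```text
t: 9.35
position: [0.5364, -0.1451, 0.0075]
ee_rot: [0.997, 0.082, -0.0, -0.0]
force: [0.3, 0.5, 0.0]
gripper_width: 0.411
grasp_force: 25.0
```

```bash
python3 -c "
from h import *
rel(.535,-.1443,.006,-80.4)"
```

```text
t 9.35 pos [ 0.5364 -0.1451  0.0075] yaw -80.54 j6 0.94 -> shift [-0.12 -0.1   0.15] twist -0.14 F [0.3 0.5 0. ] w 0.411 gf 25.0
```

Request:
carry_out:
  increments:
    - [[1,0,0,-1,0],[1,0,0,-4,0],[1,0,0,-8,0],[1,0,0,-12,0],[1,0,0,-16,0],[1,0,0,-20,0],[1,0,0,-23,0],[1,0,0,-24,0],[1,0,0,-24,0]]

```text
t: 10.25
position: [0.5367, -0.1453, 0.2486]
ee_rot: [0.997, 0.083, 0.001, 0.001]
force: [-0.3, -0.3, -4.8]
gripper_width: 0.415
grasp_force: 25.0
```

```bash
python3 - <<'E'
from h import *
c=dict(np.load("w3.npz")); i=cv2.imread("pics/w3.png"); h=cv2.cvtColor(i,cv2.COLOR_BGR2HSV)
m=((h[...,0]>12)&(h[...,0]<28)&(h[...,1]>110)).astype(np.uint8); m[:, :200]=0;m[:,340:]=0;m[:160]=0;m[230:]=0
k,_,st,ce=cv2.connectedComponentsWithStats(m); P=[(onz(c,*ce[j],.088),st[j]) for j in range(1,k) if st[j,4]>20]; print(P)
v=P[1][0]-P[0][0]; print(np.degrees(np.arctan2(v[1],v[0])),(P[0][0]+P[1][0])/2)
g=cv2.GaussianBlur(cv2.cvtColor(i,cv2.COLOR_BGR2GRAY),(3,3),0).astype(float); L=[];Q=[]
for r in list(range(170,192))+list(range(208,245)):
    w=np.diff(g[r,255:295]); L.append(onz(c,255.5+np.argmin(w[:20]),r,.132)); Q.append(onz(c,275.5+np.argmax(w[20:]),r,.132))
M=(np.array(L)+Q)/2; vx,vy,px,py=cv2.fitLine(M[:,:2].astype(np.float32),cv2.DIST_HUBER,0,.01,.01).ravel(); print("spine",np.degrees(np.arctan2(vy,vx)),px,py,np.linalg.norm(np.mean(np.array(L)-Q,0)))
rel(.4957+.001,.1568+.001,.25,-50.5)
E
```

```text
[(array([0.4787575, 0.1776922, 0.088    ]), array([239, 188,  23,   9, 157], dtype=int32)), (array([0.51216103, 0.13673421, 0.088     ]), array([289, 188,  22,   8, 134], dtype=int32))]
-50.80082948102981 [0.49545927 0.15721321 0.088     ]
spine 39.53317 0.48509446 0.14846818 0.02159288159357778
t 10.25 pos [ 0.5367 -0.1453  0.2486] yaw -80.52 j6 0.94 -> shift [  1.05 -30.56  -0.19] twist -30.02 F [-0.3 -0.3 -4.8] w 0.415 gf 25.0
```

Request:
carry_out:
  increments:
    - [[1,0.3,-5,-0.2,-6],[1,0.6,-10,-0.2,-12],[1,0.8,-15,-0.2,-18],[1,1,-20,-0.2,-24],[1,1,-25,-0.2,-29],[1,1,-28,-0.2,-30],[1,1,-30,-0.2,-30],[1,1.05,-30.6,-0.2,-30],[1,1.05,-30.6,-0.2,-30],[1,1.05,-30.6,-0.2,-30]]

```text
t: 11.25
position: [0.4962, 0.1574, 0.2484]
ee_rot: [0.941, 0.337, -0.001, 0.0]
force: [-0.2, -0.0, -4.7]
gripper_width: 0.414
grasp_force: 25.0
```

```bash
python3 - <<'E'
from h import *
rel(.4965,.158,.153,-50.5)
c=calibration("wrist"); np.savez("w5.npz",xyz=c["xyz"],attitude=c["attitude"],camera_matrix=c["camera_matrix"])
w=snapshot("wrist");b=snapshot("side");a=snapshot("scene"); cv2.imwrite("pics/w5.png",w);cv2.imwrite("pics/d5.png",b);cv2.imwrite("pics/s5.png",a)
def cr(i,x,y,w,h): return cv2.resize(np.clip(i[y:y+h,x:x+w]*1.8,0,255).astype(np.uint8),(400,300),interpolation=cv2.INTER_CUBIC)
cv2.imwrite("pics/crop5.png",np.hstack([cr(w,0,0,560,420),cr(b,150,90,160,120)]))
E
```

```text
t 11.25 pos [0.4962 0.1574 0.2484] yaw -50.56 j6 0.98 -> shift [ 0.09 -0.02  9.54] twist -0.06 F [-0.2 -0.  -4.7] w 0.414 gf 25.0
```

View pics/crop5.png

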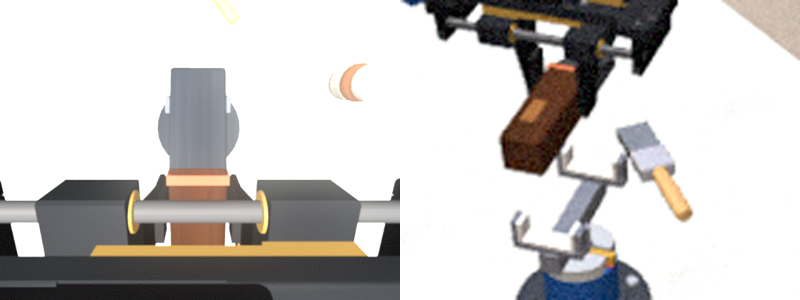

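The tool is held level between the fingers, wedge tip at (198,70) in the wrist crop. It is in line with the forks, which show symmetrically on both sides at (165,105) and (232,105). Lowering now.

Request:
carry_out:
  increments:
    - [[1,0.1,0,3,0],[1,0.1,0,6,0],[1,0.1,0,8,0],[1,0.1,0,9,0],[1,0.1,0,9.3,0],[1,0.1,0,9.4,0],[1,0.1,0,9.45,0],[1,0.1,0,9.45,0]]

```text
t: 12.2
position: [0.4981, 0.159, 0.156]
ee_rot: [0.941, 0.338, 0.001, 0.0]
force: [0.1, 0.2, -4.8]
gripper_width: 0.414
grasp_force: 25.0
```

Request:
carry_out:
  increments:
    - [[1,0,0,0.05,0],[1,0,0,0.1,0],[1,0,0,0.15,0],[1,0,0,0.15,0],[1,0,0,0.15,0]]

```text
t: 12.7
position: [0.4972, 0.159, 0.1535]
ee_rot: [0.941, 0.338, -0.0, -0.0]
force: [-0.4, -0.4, -4.2]
gripper_width: 0.415
grasp_force: 25.0
```

Request:
carry_out:
  increments:
    - [[1,-0.1,0,0.05,0],[1,-0.1,0,0.1,0],[1,-0.1,0,0.15,0],[1,-0.1,0,0.2,0],[1,-0.1,0,0.2,0]]

```text
t: 13.2
position: [0.4965, 0.1583, 0.1516]
ee_rot: [0.941, 0.338, 0.0, 0.0]
force: [-0.3, -0.7, -4.5]
gripper_width: 0.409
grasp_force: 25.0
```

```bash
python3 -c "
from h import *
rel(.4965,.158,.1515,-50.5)"
```

```text
t 13.2 pos [0.4965 0.1583 0.1516] yaw -50.53 j6 0.98 -> shift [-0.02  0.02  0.01] twist -0.03 F [-0.3 -0.7 -4.5] w 0.409 gf 25.0
```

Not in contact yet; lowering further in half-millimetre steps.

Request:
carry_out:
  increments:
    - [[1,0,0,0.05,0],[1,0,0,0.1,0],[1,0,0,0.1,0]]

```text
t: 13.5
position: [0.4967, 0.1585, 0.1514]
ee_rot: [0.941, 0.338, 0.0, 0.0]
force: [-1.9, 0.3, 5.1]
gripper_width: 0.414
grasp_force: 25.0
```

Request:
carry_out:
  increments:
    - [[1,0,0,0.05,0],[1,0,0,0.1,0],[1,0,0,0.1,0]]

```text
t: 13.8
position: [0.4968, 0.1585, 0.1514]
ee_rot: [0.941, 0.338, 0.001, 0.0]
force: [-3.1, 0.2, 12.2]
gripper_width: 0.412
grasp_force: 25.0
```

The tool is seated on the pads. I'm easing the press off, then opening and backing straight up.

Request:
carry_out:
  increments:
    - [[1,0,0,-0.1,0],[1,0,0,-0.1,0],[0.1,0,0,-0.1,0],[-0.2,0,0,-0.1,0],[-0.6,0,0,-0.1,0],[-1,0,0,-0.1,0],[-1,0,0,-0.1,0],[-1,0,0,-0.1,0],[-1,0,0,-0.1,0],[-1,0,0,-0.1,0]]

```text
t: 14.8
position: [0.4965, 0.1584, 0.1505]
ee_rot: [0.941, 0.338, -0.0, 0.0]
force: [-0.5, 0.4, -1.1]
gripper_width: 0.961
grasp_force: 0.0
```

Request:
carry_out:
  increments:
    - [[-1,0,0,-1,0],[-1,0,0,-3,0],[-1,0,0,-7,0],[-1,0,0,-11,0],[-1,0,0,-15,0],[-1,0,0,-15,0],[-1,0,0,-15,0]]

```text
t: 15.5
position: [0.4968, 0.1584, 0.3021]
ee_rot: [0.941, 0.338, 0.002, 0.0]
force: [-1.3, 0.1, -0.8]
gripper_width: 1.003
grasp_force: 0.0
```

```bash
python3 - <<'E'
from h import *
rel(.4965,.158,.3,-50.5)
c=calibration("wrist"); w=snapshot("wrist");b=snapshot("side");a=snapshot("scene"); cv2.imwrite("pics/w6.png",w);cv2.imwrite("pics/d6.png",b);cv2.imwrite("pics/s6.png",a)
def cr(i,x,y,w,h): return cv2.resize(np.clip(i[y:y+h,x:x+w]*1.8,0,255).astype(np.uint8),(400,300),interpolation=cv2.INTER_CUBIC)
cv2.imwrite("pics/crop6.png",np.vstack([np.hstack([cr(w,140,80,280,210),cr(b,150,110,160,120)]),np.hstack([cr(a,280,160,120,90),cr(a,0,0,560,420)])]))
g=cv2.cvtColor(w,cv2.COLOR_BGR2GRAY).astype(float)
np.savez("w6.npz",**c)
E
```

```text
t 15.5 pos [0.4968 0.1584 0.3021] yaw -50.52 j6 0.98 -> shift [-0.05  0.01  0.21] twist -0.02 F [-1.3  0.1 -0.8] w 1.003 gf 0.0
```

View pics/crop6.png

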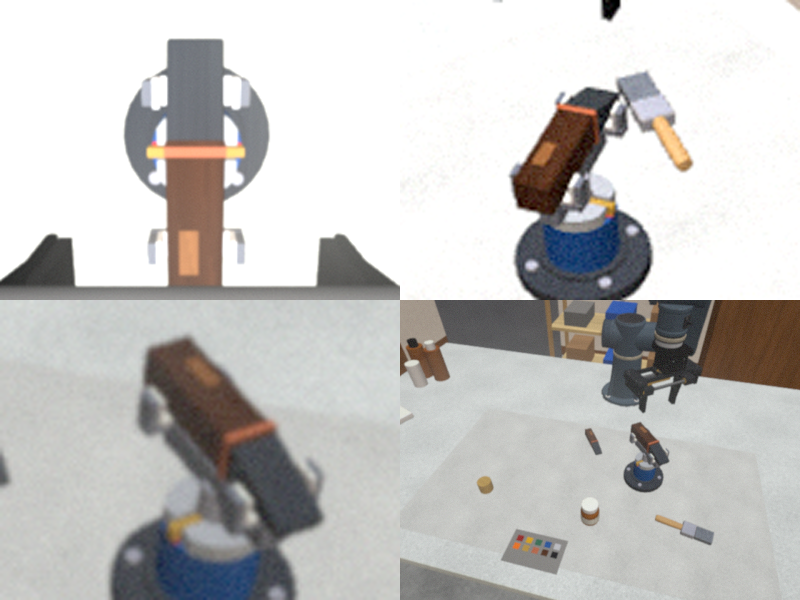

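The wrist crop shows the tool centred across the forks: columns 167–223, against key ends 147–244. It is level, and the jar, brush and weight have not moved. One check of the lengthwise centring remains.

```bash
python3 - <<'E'
from h import *
c=dict(np.load("w6.npz")); g=cv2.imread("pics/w6.png",0).astype(float)
col=g[:,270:285].mean(1); t=95+np.argmax(-np.diff(col)[95:125])+.5
i=cv2.imread("pics/w6.png").astype(int); sat=(i[...,2]-i[...,0])[170:200,262:292].mean(1); bd=170+np.argmax(sat)
u=np.array([np.cos(np.radians(39.4)),np.sin(np.radians(39.4))]); C=np.array([.4955,.157])
for n,r,z in(("tip",t,.149),("band",bd,.178)): print(n,r,(onz(c,276,r,z)[:2]-C)@u)
w4=np.array([.5534,-.1412]); m=np.array([.535,-.1444]); print("band offset on tool",np.linalg.norm(w4-m))
E
```

```text
tip 106.5 0.08345958232410688
band 186 0.0180100795883747
band offset on tool 0.018676188047885976
```

```bash
python3 -c "
from cell import *
print(finish_job())"
```

```text
the job is handed in; nothing more can be done
None
```

The cradle's key is home in its keyways, and the wooden tool lies lengthwise in the forks, centred to within about 2 mm by camera and set down gently; the jar, brush and weight were not touched, and the job was handed in at about 15.7 s.

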